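# Release the key left latched on the conveyor's control station

## Robot

A 7-joint arm with a two-finger parallel gripper is mounted at the origin on the work surface. World frame = base frame: x ahead of the robot, y to its left, z up, the work surface at z = 0. Lengths are in mm, angles in rad, forces in N, time in s.
With the tool pointing down it reaches from about 400 to 875 mm from the base axis. Payload 4.4 kg.
Tool frame: the origin (TCP) lies at the very end of the fingers, on their centre line; the grasp point (between the pads) lies 19 mm behind it; z points along the fingers, y is the line along which they close (so a half turn about z gives the same grasp; the last joint's range is limited). The gripper opens to 85 mm and grips with 20 to 120 N. Pads are 22 mm wide; open, the fingers measure 114 mm over their backs; the gripper's body (76 mm by 85 mm) begins 54 mm behind the grasp point. The pads swing forward as they close: fully open they stand 13 mm farther back than shut.
Start: joints at [-1.23, 0.628, 0.038, 1.517, -0.027, 0.996, -0.02], TCP at [257.165, 596.979, 231.313] pointing down, gripper open.
Joint ranges: [-3.06, 3.06], [-0.37, 2.12], [-1.25, 1.32], [0.18, 2.47], [-1.1, 4.24], [0.23, 1.98], [-2.94, 2.94]. Speed limits (rad/s): [2.57, 2.57, 3.14, 3.14, 3.14, 3.14, 3.14].

## Interface

Orientations are given as [roll, pitch, yaw] about the fixed x, y, z axes, in that order (R = Rz(yaw) Ry(pitch) Rx(roll)).
In Python, from cell import sensors, get_image, camera_params, order gives the robot as it stands.
- The arm moves only by the shell command python3 -m inch 'ROWS' [OPENING]. ROWS is JSON, a list that holds one entry, the list of rows, each a list of 4 numbers: the shift along the tool's x, y, z in cm, then the turn about the tool's z in degrees. A call has 1 to 8 rows; each row is the pose to reach, as a shift and turn from the pose commanded when the call began, along the tool's axes at that moment; what a row does not reach only later rows make up. A row lasts 1/12 s, in which the tool goes at most 41.7 mm and 7.16 degrees, less where a joint would pass 70% of its speed; a pose out of reach is approached as far as the arm can. A call with a gripper value outside its range is refused whole. OPENING is the finger opening in cm, from 0 to 8.54, set as the call begins (- or left out, the last holds). The fingers move at their own pace and stop on an object; the grip force is fixed at half the most. Time passes only in rows, so rows that repeat a pose let the fingers close. It gives the time, the measured TCP pose, the force, the opening and the grip force at its end, in the units of the state.
- sensors.read_state(): the state, without advancing time (a new reading comes with each control period).
- get_image(name): name is "scene" or "top" or "wrist"; returns the picture (400x640x3 uint8, blue, green, red); there is no depth.
- camera_params(name): a dict with "mtx" (3x3 intrinsics, pixels), "D" ([k1, k2, p1, p2, k3] as OpenCV has them; the pictures are not rectified), "rvec" (rotation vector, rad) and "tvec" (3), from world to camera coordinates, as OpenCV has them. Camera axes: x right, y down, z forward; pixel columns grow to the right and rows downward; lengths in mm; the calibration is good to about 2 mm. A picture is of the moment at which its call begins: read the wrist's pose just before it. camera_params takes no time and is no camera call; for the wrist camera it gives the pose at the moment of the call.
- order.finish_job(): hands the job in; it is judged then, once.
The state is a dict: "clock": time; "qpos": joint angles; "qd": joint speeds; "tau": joint torques, N m; "eef_pos": TCP position; "tool_rot": TCP orientation; "force": force on the tool from outside, world axes, zero at the start; "torque": the same for the moment, N m; "width": finger opening in mm; "gripper_force": force on a finger pad.
Only numpy, scipy, OpenCV 4.12 (cv2) and the standard library are available. Lean on these libraries where they do the work, as an engineer would, in place of code of your own. Each camera call takes 0.05 s, during which the arm holds its last target. There are 200 camera calls.

## Task

Before the next class the conveyor has to start from rest, but one of the four identical push keys on its control station has been left latched down; the other three are up. It is hard to see which, so feel for it with light taps of a fingertip, then press the latched key fully in and let it go, so that it springs up and all four stand up. A key that is up may only be tapped, never pushed in so far that it latches, and nothing on the bench is to be picked up or shifted.

Things in the scene. Friction and masses are not known exactly. Their poses are not given: they have to be found in the camera images.
- station: the conveyor's control station: a grey plastic box screwed to the bench, 78 (x) by 250 (y) by 58 mm tall, origin at the centre of its underside, z up, turned up to 0.35 rad about z; the row of four keys runs along its y, 52 mm apart, at x = 0. Each key is a flat-topped black round cap, 24 mm across, in an aluminium collar 31 mm across and 3 mm high on the lid
- slot_1 (a point): fixed point on the axis of key place 1, counted from the station's +y (left) end, at the height of the flat top of a key that is up: 14 mm above the lid, 72 mm above the bench; it does not move with the key
- slot_2 (a point): fixed point on the axis of key place 2, counted from the station's +y (left) end, at the height of the flat top of a key that is up: 14 mm above the lid, 72 mm above the bench; it does not move with the key
- slot_3 (a point): fixed point on the axis of key place 3, counted from the station's +y (left) end, at the height of the flat top of a key that is up: 14 mm above the lid, 72 mm above the bench; it does not move with the key
- slot_4 (a point): fixed point on the axis of key place 4, counted from the station's +y (left) end, at the height of the flat top of a key that is up: 14 mm above the lid, 72 mm above the bench; it does not move with the key
- key_a (a joint): depth in m of one of the four identical push-push keys; which place it sits in is not known and changes: 0 up, 0.0035 latched, 0.0075 bottom. From up it moves at about 2 N and springs back, but pushed past 0.0055 it clicks and stays down at 0.0035. From latched it gives way at about 3.3 N; pushed past 0.0065 and let go, it springs up. The bottom takes about 4.5 N and is a hard stop
- key_b (a joint): depth in m of one of the four identical push-push keys; which place it sits in is not known and changes: 0 up, 0.0035 latched, 0.0075 bottom. From up it moves at about 2 N and springs back, but pushed past 0.0055 it clicks and stays down at 0.0035. From latched it gives way at about 3.3 N; pushed past 0.0065 and let go, it springs up. The bottom takes about 4.5 N and is a hard stop
- key_c (a joint): depth in m of one of the four identical push-push keys; which place it sits in is not known and changes: 0 up, 0.0035 latched, 0.0075 bottom. From up it moves at about 2 N and springs back, but pushed past 0.0055 it clicks and stays down at 0.0035. From latched it gives way at about 3.3 N; pushed past 0.0065 and let go, it springs up. The bottom takes about 4.5 N and is a hard stop
- key_d (a joint): depth in m of one of the four identical push-push keys; which place it sits in is not known and changes: 0 up, 0.0035 latched, 0.0075 bottom. From up it moves at about 2 N and springs back, but pushed past 0.0055 it clicks and stays down at 0.0035. From latched it gives way at about 3.3 N; pushed past 0.0065 and let go, it springs up. The bottom takes about 4.5 N and is a hard stop
- marker: bystander, not to be moved: a white and red whiteboard marker lying on the bench in front of the station, 135 mm long, 17 mm thick
- hex_key: bystander, not to be moved: an L-shaped steel hex key lying flat behind the station, arms 90 and 28 mm, 6 mm thick
- puck: bystander, not to be moved: a plain aluminium cylinder, 36 mm across, 32 mm tall, standing behind the station
- bracket: bystander, not to be moved: a small blue plastic angle bracket, 40 x 36 x 42 mm tall, standing behind the station
- screw_jar: bystander, not to be moved: a clear screw jar with a black lid, 52 mm across, 62 mm tall, beyond the station's left end
- tape_roll: bystander, not to be moved: a black roll of tape lying flat, 90 mm across, 19 mm tall, beyond the station's right end
- screwdriver: bystander, not to be moved: a screwdriver lying in front of the station, 150 mm long

How it is judged:
By the outcome, as a careful person would: the job done as asked, in the order asked, and still so for the second after the job is handed in, with the robot touching nothing.
It also fails if it takes over 43 s, if anything falls off the work surface, if the arm or the gripper's body presses on something with over 40 N, if the wrist force passes 120 N, or if a joint passes its speed limit or range.

## Working session

There is one attempt and no reset: what is moved stays moved. The work goes in short steps, Python scripts to look and compute and a shell command to move; the robot and the scene stay as the last step left them, time stands still between calls to the robot, and variables do not carry over. Pictures are saved under pics/ and viewed, at most 10 in all, crops included, and the job is handed in when it is done.

```bash
mkdir -p pics; python3 - <<'E'
from cell import sensors,get_image,camera_params
import cv2
s=sensors.read_state();print(s)
for n in("top","scene"):
    cv2.imwrite(f"pics/{n}0.png",get_image(n));p=camera_params(n);print(n,p)
E
```

```text
{'clock': 0.0, 'qpos': array([-1.22976192,  0.62937919,  0.03846991,  1.51837132, -0.02697875,
        0.99628178, -0.02004695]), 'qd': array([ 0.00095843,  0.00122765, -0.00138505,  0.00013312,  0.00058888,
       -0.00027761, -0.00070682]), 'tau': array([-2.24851469e-04, -5.63399184e+01,  1.22633860e+00, -1.93445295e+01,
        1.10831286e-02,  1.03092432e-02, -6.91281965e-07]), 'eef_pos': array([256.954998  , 596.37468376, 230.36711323]), 'tool_rot': array([-3.13967269e+00,  6.14332284e-05,  2.73470022e+00]), 'force': array([0.69746251, 0.86388647, 0.10032257]), 'torque': array([-0.01321658,  0.04364014, -0.01659713]), 'gripper_force': 0.0, 'width': 85.18259923887861}
top {'mtx': array([[416.47409767,   0.        , 320.64657084],
       [  0.        , 416.47409767, 197.48974284],
       [  0.        ,   0.        ,   1.        ]]), 'D': array([0.02630185, 0.        , 0.        , 0.        , 0.        ]), 'rvec': array([ 2.16395688, -2.15101241,  0.15523457]), 'tvec': array([ 31.2367796 , 560.31165781, 744.98828995])}
scene {'mtx': array([[362.09230813,   0.        , 324.61511821],
       [  0.        , 362.09230813, 197.9576452 ],
       [  0.        ,   0.        ,   1.        ]]), 'D': array([-0.02500936,  0.        ,  0.        ,  0.        ,  0.        ]), 'rvec': array([ 2.01310268,  1.2777314 , -0.53572766]), 'tvec': array([-285.03294762, -289.79013622, 1263.61775607])}
```

View pics/top0.png

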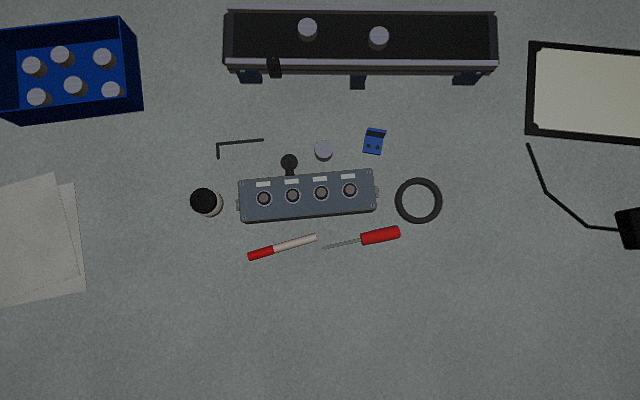

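The top view shows the station with key caps at about (264,198), (292,195), (321,192) and (349,189). The jar is at (206,201), the tape at (418,200), and the marker and screwdriver are in front.

```bash
cat > h.py <<'E'
import numpy as np,cv2
from cell import sensors,get_image,camera_params
def ray(p,uv,z):
    R=cv2.Rodrigues(p["rvec"])[0];c=-R.T@p["tvec"]
    n=cv2.undistortPoints(np.array(uv,float).reshape(-1,1,2),p["mtx"],p["D"])[:,0]
    d=np.c_[n,np.ones(len(n))]@R
    return c+d*((z-c[2])/d[:,2])[:,None]
def tool(s):
    from scipy.spatial.transform import Rotation as Ro
    return Ro.from_euler('xyz',s['tool_rot']).as_matrix()
E
python3 - <<'E'
from h import *
im=cv2.imread("pics/top0.png");p=camera_params("top")
g=cv2.cvtColor(im,6)
big=cv2.resize(im[150:240,185:385],None,fx=4,fy=4,interpolation=cv2.INTER_CUBIC);cv2.imwrite("pics/c.png",big)
# collar circles
b=cv2.resize(g,None,fx=4,fy=4,interpolation=cv2.INTER_CUBIC)
cs=cv2.HoughCircles(b[680:840,960:1500],cv2.HOUGH_GRADIENT,1,80,param1=80,param2=15,minRadius=20,maxRadius=42)
c=cs[0];c=c[c[:,0].argsort()];print(c)
uv=((c[:,:2]+[960,680])+.5)/4-.5
print(uv);w=ray(p,uv,61);print(w.round(1))
d=w[-1]-w[0];print(np.linalg.norm(np.diff(w,axis=0),axis=1), np.arctan2(-d[1],-d[0])-np.pi/2)
# station lid mask by colour
print(im[205,307],im[270,300])
E
```

```text
[[ 96.5 112.5  27.1]
 [210.5 105.5  30.2]
 [324.5  90.5  27.4]
 [439.5  79.5  27.1]]
[[263.75 197.75]
 [292.25 196.  ]
 [320.75 192.25]
 [349.5  189.5 ]]
[[555.7 138.2  61. ]
 [559.3  86.5  61. ]
 [566.6  34.7  61. ]
 [572.  -17.8  61. ]]
[51.7871194  52.32546366 52.75452913] 0.10380708734804078
[86 77 70] [107 108 104]
```

View pics/c.png

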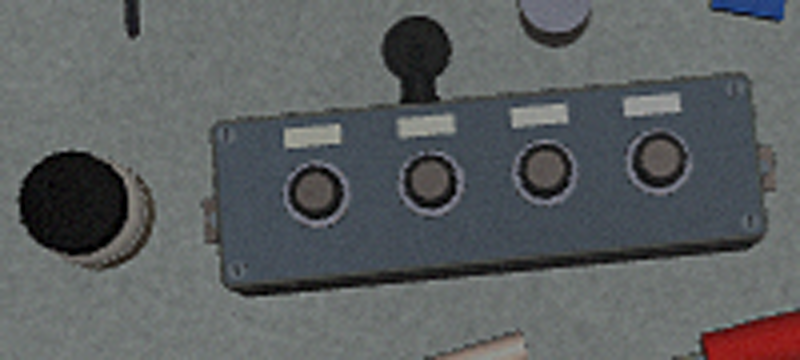

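The four keys lie in a row at yaw ≈0.104. I'll close the fingers and move above slot 1.

```bash
python3 -m inch '[[[-45.5,-30.3,3,-29.3],[-45.5,-30.3,3,-29.3],[-45.5,-30.3,3,-29.3],[-45.5,-30.3,3,-29.3],[-45.5,-30.3,3,-29.3],[-45.5,-30.3,3,-29.3],[-45.5,-30.3,3,-29.3],[-45.5,-30.3,3,-29.3]]]' 0
```

```text
clock: 0.77
eef_pos: [439.2, 315.9, 212.7]
tool_rot: [-3.141, -0.0, -3.037]
force: [0.3, -0.5, 0.3]
width: -0.3
gripper_force: 0.0
```

```bash
python3 -m inch '[[[-8,-16,6,0],[-8,-16,6,0],[-8,-16,6,0],[-8,-16,6,0],[-8,-16,6,0],[-8,-16,6,0],[-8,-16,6,0],[-8,-16,6,0]]]'; cat >>h.py <<'E'
S=np.array([[555.3,138.0],[560.7,86.3],[566.1,34.5],[571.5,-17.2]])
def todo():
    s=sensors.read_state();R=tool(s)
    for q in S: print(((np.r_[q,72]-s['eef_pos'])@R/10).round(2))
E
python3 - <<'E'
from h import *
im=get_image("wrist");cv2.imwrite("pics/w1.png",im);todo();s=sensors.read_state();print(s['eef_pos'],s['force'])
p=camera_params("wrist")
print(cv2.projectPoints(np.c_[S,[72]*4],p['rvec'],p['tvec'],p['mtx'],p['D'])[0][:,0])
E
```

```text
clock: 1.43
eef_pos: [534.3, 168.2, 152.9]
tool_rot: [3.141, -0.001, -3.036]
force: [-0.9, 0.6, 0.3]
width: -0.1
gripper_force: 0.0
[-1.77 -3.31  8.12]
[-1.76 -8.51  8.11]
[ -1.74 -13.72   8.11]
[ -1.73 -18.92   8.1 ]
[534.16986215 168.96166595 153.23795199] [0.32405713 0.49343666 0.40227957]
[[270.87306701 229.99989227]
 [195.43209299 229.84633738]
 [120.33865609 229.63473867]
 [ 46.20505755 229.39447416]]
```

View pics/w1.png

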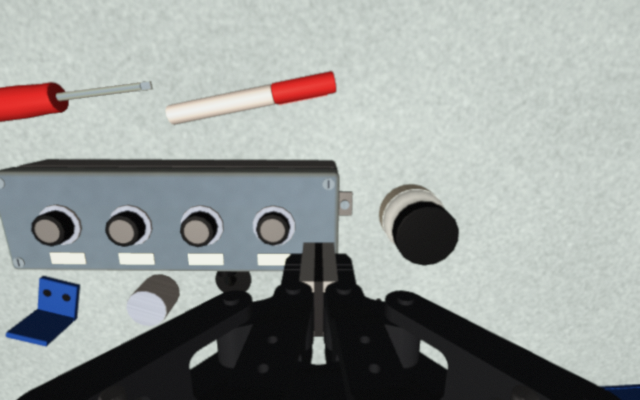

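The wrist view shows caps at (272,228), (198,229), (123,229) and (48,229), all within 3 px of the prediction. I'll go to just above slot 1.

```bash
python3 -m inch '[[[-1.8,-3.3,4,0],[-1.8,-3.3,7,0],[-1.8,-3.3,7,0],[-1.8,-3.3,7,0],[-1.8,-3.3,7,0],[-1.8,-3.3,7,0]]]'; python3 - <<'E'
from h import *
todo()
f=[];z=[]
for i in range(4):
    get_image("scene");s=sensors.read_state();f.append(s['force']);z.append(s['eef_pos'][2])
print(np.round(f,2),np.round(z,2))
E
```

```text
clock: 1.98
eef_pos: [557.0, 138.7, 85.4]
tool_rot: [3.14, 0.004, -3.034]
force: [-0.0, -0.2, -0.6]
width: -0.1
gripper_force: 0.0
[ 0.19 -0.05  1.34]
[ 0.2  -5.25  1.33]
[  0.22 -10.46   1.32]
[  0.24 -15.66   1.31]
[[-0.39 -0.95 -0.23]
 [-0.18  0.29 -1.21]
 [-0.02  0.42  0.23]
 [ 0.08 -0.71 -0.63]] [85.54 85.41 85.13 84.78]
```

```bash
cat > m.py <<'E'
from h import *
f=[];z=[]
for i in range(5):
    get_image("scene");s=sensors.read_state();f.append(s['force'][2]);z.append(s['eef_pos'][2])
print("fz",np.round(f,1),"mean %.2f z %.2f"%(np.mean(f),np.mean(z)));todo()
E
python3 -m inch '[[[0.15,0,1,0],[0.15,0,1.3,0],[0.15,0,1.5,0],[0.15,0,1.5,0],[0.15,0,1.5,0]]]'; python3 m.py
```

```text
clock: 2.6
eef_pos: [553.9, 136.0, 67.8]
tool_rot: [-3.141, -0.002, -3.037]
force: [-2.1, 0.3, 3.6]
width: -0.0
gripper_force: 1.6
fz [4.1 4.2 3.3 3.6 3.3] mean 3.71 z 67.98
[-0.12  0.19 -0.39]
[-0.12 -5.01 -0.39]
[ -0.12 -10.22  -0.39]
[ -0.11 -15.42  -0.39]
```

Contact, but deeper than planned, so it's ambiguous. I'll back up 1.3 mm.

```bash
python3 -m inch '[[[-0.1,0.1,-0.13,0],[-0.1,0.1,-0.13,0],[-0.1,0.1,-0.13,0]]]'; python3 m.py
```

```text
clock: 3.1
eef_pos: [556.6, 137.4, 69.5]
tool_rot: [3.141, 0.002, -3.037]
force: [-0.0, -1.0, -0.4]
width: 0.4
gripper_force: 0.0
fz [-0.8 -0.9 -1.1 -0.1 -0.1] mean -0.57 z 69.31
[ 0.03  0.09 -0.27]
[ 0.04 -5.11 -0.27]
[  0.04 -10.32  -0.27]
[  0.04 -15.51  -0.27]
```

No force at z≈69.3, so key 1 seems latched. As a check, I'll tap key 2 at the same height.

```bash
python3 -m inch '[[[0,0.1,-1.5,0],[0,-2.5,-1.5,0],[0,-5.1,-1.5,0],[0,-5.1,-1.5,0],[0,-5.1,-1.2,0],[0,-5.1,-0.5,0],[0,-5.1,-0.2,0],[0,-5.1,0,0]]]';python3 m.py
```

```text
clock: 4.02
eef_pos: [560.7, 87.6, 68.8]
tool_rot: [3.141, -0.0, -3.035]
force: [-0.3, 0.5, 3.4]
width: 0.0
gripper_force: 1.9
fz [2.6 2.1 2.7 2.5 2.9] mean 2.56 z 69.09
[ 0.01  5.07 -0.25]
[ 0.02 -0.12 -0.26]
[ 0.03 -5.33 -0.26]
[  0.04 -10.53  -0.27]
```

Key 2 springs back at 2.6 N, so it is up. I'll tap 3 and 4 to rule them out.

```bash
python3 -m inch '[[[0,-0.1,-1.5,0],[0,-2.5,-1.5,0],[0,-5.3,-1.5,0],[0,-5.3,-1.5,0],[0,-5.3,-1.2,0],[0,-5.3,-0.5,0],[0,-5.3,-0.2,0],[0,-5.3,0,0]]]';python3 m.py
python3 -m inch '[[[0,0,-1.5,0],[0,-2.5,-1.5,0],[0,-5.2,-1.5,0],[0,-5.2,-1.5,0],[0,-5.2,-1.2,0],[0,-5.2,-0.5,0],[0,-5.2,-0.2,0],[0,-5.2,0,0]]]';python3 m.py
```

```text
clock: 4.93
eef_pos: [566.1, 34.9, 68.7]
tool_rot: [3.141, -0.001, -3.035]
force: [-0.6, -0.5, 4.4]
width: 0.1
gripper_force: 1.9
fz [3.4 2.4 1.5 3.8 2.9] mean 2.81 z 69.04
[-1.000e-02  1.037e+01 -2.500e-01]
[-0.    5.17 -0.26]
[ 0.01 -0.04 -0.26]
[ 0.01 -5.24 -0.27]
clock: 5.85
eef_pos: [571.6, -16.8, 68.7]
tool_rot: [3.141, -0.001, -3.035]
force: [-0.9, -0.5, 3.5]
width: -0.2
gripper_force: 1.9
fz [2.7 3.7 3.6 3.3 2.1] mean 3.05 z 69.05
[-1.000e-02  1.557e+01 -2.500e-01]
[ 0.   10.37 -0.25]
[ 0.01  5.16 -0.26]
[ 0.02 -0.04 -0.26]
```

Keys 2, 3 and 4 are up, so key 1 is the latched one. I'll return above it.

```bash
python3 -m inch '[[[0,0,-1.5,0],[0,4,-1.5,0],[0,8,-1.5,0],[0,12,-1.5,0],[0,15.6,-1.5,0],[0,15.6,-1.5,0],[0,15.6,-1.2,0],[0,15.6,-1.2,0]]]';python3 m.py
```

```text
clock: 6.77
eef_pos: [555.1, 136.4, 80.7]
tool_rot: [-3.14, -0.001, -3.037]
force: [0.8, -0.1, -0.7]
width: -0.2
gripper_force: 0.0
fz [-0.8  0.8 -0.9  0.4  0. ] mean -0.09 z 81.07
[0.03 0.26 0.93]
[ 0.02 -4.93  0.93]
[ 1.000e-02 -1.014e+01  9.300e-01]
[ -0.   -15.34   0.94]
```

```bash
python3 -m inch '[[[0,0.15,0.6,0],[0,0.15,1.1,0],[0,0.15,1.4,0],[0,0.15,1.6,0],[0,0.15,1.68,0],[0,0.15,1.68,0],[0,0.15,1.68,0]]]';python3 m.py
```

```text
clock: 7.6
eef_pos: [555.4, 138.4, 64.7]
tool_rot: [-3.141, -0.0, -3.037]
force: [-0.1, -0.6, 4.3]
width: 0.2
gripper_force: 2.2
fz [4.6 5.2 5.1 5.  6.1] mean 5.20 z 64.65
[ 0.02 -0.04 -0.74]
[ 0.02 -5.24 -0.74]
[  0.02 -10.44  -0.74]
[  0.02 -15.64  -0.73]
```

Depth is about 7.35 mm at 5.2 N, past the 6.5 mm release point. I'll lift off and tap key 1 once more to check it.

```bash
python3 -m inch '[[[0,0,-0.8,0],[0,0,-1.6,0],[0,0,-1.6,0],[0,0,-1.6,0],[0,0,-1,0],[0,0,-0.6,0],[0,0,-0.45,0],[0,0,-0.45,0]]]';python3 m.py
```

```text
clock: 8.52
eef_pos: [555.6, 138.8, 68.5]
tool_rot: [3.141, -0.0, -3.037]
force: [-0.7, 0.6, 2.3]
width: 0.2
gripper_force: 1.4
fz [3.4 3.7 2.7 2.7 2.6] mean 3.03 z 68.97
[ 0.03 -0.07 -0.29]
[ 0.04 -5.27 -0.29]
[  0.04 -10.48  -0.29]
[  0.04 -15.68  -0.29]
```

It resists with 3.0 N at 69.0 mm, so it is up. I'll retreat and take one last look.

```bash
python3 -m inch '[[[0,0,-3,0],[0,0,-6,0],[0,0,-9,0],[0,0,-12,0],[0,0,-12,0],[0,0,-12,0],[0,0,-12,0]]]'; python3 - <<'E'
from h import *
im=get_image("wrist");cv2.imwrite("pics/w2.png",im)
E
```

```text
clock: 9.35
eef_pos: [554.5, 138.3, 188.3]
tool_rot: [-3.141, -0.002, -3.037]
force: [0.0, 0.2, 0.5]
width: 0.2
gripper_force: 0.0
```

View pics/w2.png

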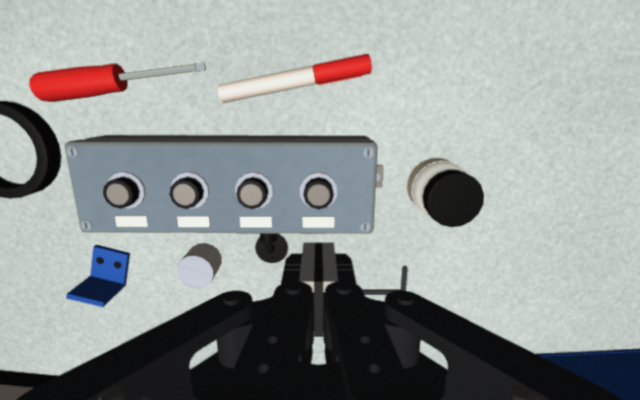

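The four caps, at (319,192), (253,192), (186,192) and (121,192), all stand alike. Everything else is where it was, and the arm is clear.

```bash
python3 -c "
from cell import order
print(order.finish_job())"
```

```text
the job is handed in; nothing more can be done
None
```

Key 1 (the left end) was the latched one; I pressed it fully in and released it, a tap afterwards showed it up like the other three, and the job was handed in at about 9.4 s with the arm clear.

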